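# Touch-test the white phone and log a pass

### The arm

A 6-joint arm with a two-finger parallel gripper is mounted at the origin on the work surface. World frame = base frame: x ahead of the robot, y to its left, z up, the work surface at z = 0. Lengths are in m, angles in rad, forces in N, time in s.
With the tool pointing down it reaches from about 0.275 to 0.725 m from the base axis. Payload 5.6 kg.
Tool frame: the origin (TCP) lies on the centre line of the jaws, within the pads' length; the fingertips stand 8 mm ahead of it and the grasp point (between the pads) lies 11 mm behind it (finger_overhang is the distance from the TCP to the fingertips, in m); z points along the fingers, y is the line along which they close (so a half turn about z gives the same grasp; the last joint's range is limited). The gripper opens to 85 mm and grips with 20 to 120 N. Pads are 22 mm wide; open, the fingers measure 114 mm over their backs; the gripper's body (76 mm by 85 mm) begins 54 mm behind the grasp point. The pads swing forward as they close: fully open they stand 13 mm farther back than shut.
Start: joints at [1.536, 0.255, 0.108, 0, -1.424, -0.285], TCP at [0.173, 0.522, 0.239] pointing down, gripper open.
Joint ranges: [-2.95, 2.95], [-1.21, 1.97], [-1.09, 1.5], [-2.87, 1.71], [-2.94, -0.07], [-3.05, 3.05]. Speed limits (rad/s): [2.57, 2.57, 3.14, 3.14, 3.14, 3.14].

### API

Orientations are given as a 3x3 rotation matrix whose columns are the frame's x, y, z axes.
In Python, from plant import get_state, grab_frame, job_done, cut_out, finger_overhang gives the robot as it stands. The module is installed in compiled form; this text tells all that it offers.
- The arm moves only by the shell command python3 -m creep 'ROWS'. ROWS is JSON, a list of rows, each a list of 5 numbers: the shift along the world's x, y, z in m, then the turn about the world's z in rad, then the opening, from 0 (shut) to 1 (fully open). In form: [[dx, dy, dz, roll, claw], ...]. A call has 1 to 8 rows; each row is the pose to reach, as a shift and turn from the pose commanded when the call began; what a row does not reach only later rows make up. A row lasts 1/10 s, in which the tool goes at most 50 mm and 8.59 degrees, less where a joint would pass 70% of its speed; a pose out of reach is approached as far as the arm can. A call with a gripper value outside its range is refused whole. The fingers move at their own pace and stop on an object; the grip force is fixed at half the most. Time passes only in rows, so rows that repeat a pose let the fingers close. It gives the time, the measured TCP pose, the force, the opening and the grip force at its end, in the units of the state.
- get_state(): the state, without advancing time (a new reading comes with each control period).
- grab_frame(name): name is "scene" or "side" or "wrist"; returns a dict with "image" (400x640x3 uint8, red, green, blue), "fx", "fy", "cx", "cy" (pixels), "extrinsics" (4x4, takes a point from world to camera coordinates). Camera axes: x right, y up, looking along -z (the intrinsics and any distortion apply to the point x, -y, -z); pixel columns grow to the right and rows downward; lengths in m; the calibration is good to about 2 mm. A picture is of the moment at which its call begins. There is no depth.
- job_done(): hands the job in; it is judged then, once.
Trained networks look in the newest picture that a camera, given by its name, has taken for a name from the list of things; names that differ only in an ending like _2 or _b are one class to them, and where a whole thing is asked for, a point or a joint stands for the part that bears it (a point fixed in the world has none). Each returns a list of dicts, best first, with "confidence" (0 to 1); they miss things now and then, are a little off and sometimes report something else, mostly with a low value. They report only what shows in the picture. A call takes as long as a camera call.
- cut_out(label, camera): "mask" (400x640 bool, what is visible of it) and "bbox" ([centre column, centre row, width, height] in pixels, round what is visible of it).
The state is a dict: "clock": time; "qpos": joint angles; "dq": joint speeds; "joint_torque": joint torques, N m; "eef_pos": TCP position; "tcp_rot": TCP orientation; "contact_force": force on the tool from outside, world axes, zero at the start; "ft_torque": the same for the moment, N m; "gripper_width": opening from 0.0 (shut) to 1.0 (fully open); "finger_force": force on a finger pad.
Only numpy, scipy, OpenCV 4.12 (cv2) and the standard library are available. Lean on these libraries where they do the work, as an engineer would, in place of code of your own. Each camera call takes 0.05 s, during which the arm holds its last target. There are 200 camera calls.

### The job

Touch-test the white phone: touch its green patch lightly with the fingertips, so that the phone sinks visibly in its sprung cradle but not down to the stop, and lift off so that it springs back. Then press the green button on the grey logging box fully down, let it go and withdraw. Leave the yellow patch, the red button, the black and red phones and the loose things on the bench alone, and lift or carry nothing.

Things in the scene. Friction and masses are not known exactly. Their poses are not given: they have to be found in the camera images.
- white_green: the green test patch on the white phone: a flat square 32 x 32 mm, 2 mm thick, stuck on the glass 45 mm from the phone's centre towards its cradle's +x end (the end with the small earpiece slot). Origin: centre of the patch's underside; its top is 2 mm higher, 35 mm above the bench at rest. x along the phone's length, y across its width, z up
- white_yellow: the yellow patch on the white phone, same size and height, 45 mm from the phone's centre towards the -x end, 90 mm from the green one centre to centre; to be left alone. Origin: centre of its underside
- white_cradle: an aluminium test cradle 170 mm (its x) by 92 mm (its y), fixed to the bench, carrying a white phone (150 x 72 mm); origin: centre of the cradle's underside on the bench; z up. The phone's face is 33 mm above the bench
- white_phone (a joint): how far the white phone has sunk in its cradle, in m: 0 at rest, positive down, springs back. The springs give way evenly by 1 mm per newton; hard stop at 0.010 (10 mm, about 10 N). Negative when the phone is lifted
- black_cradle: an aluminium test cradle 170 mm (its x) by 92 mm (its y), fixed to the bench, carrying a black phone (150 x 72 mm); origin: centre of the cradle's underside on the bench; z up. The phone's face is 33 mm above the bench. This phone must be left alone; it has a green and a yellow patch too
- red_cradle: an aluminium test cradle 170 mm (its x) by 92 mm (its y), fixed to the bench, carrying a red phone (150 x 72 mm); origin: centre of the cradle's underside on the bench; z up. The phone's face is 33 mm above the bench. This phone must be left alone; it has a green and a yellow patch too
- black_phone (a joint): how far the black phone has sunk in its cradle, m: 0 at rest, positive down; same springs
- red_phone (a joint): how far the red phone has sunk in its cradle, m: 0 at rest, positive down; same springs
- log_box: the logging box, a grey block 170 mm (its x) by 90 mm (its y) and 30 mm high, fixed to the bench, with two round push buttons of 32 mm diameter on top, 84 mm apart along its x. Origin: centre of its underside; z up
- pass_button_top (a point): centre of the top face of the green (pass) button, on the +x half of the logging box, 52 mm above the bench; the button is pressed straight down
- pass_button (a joint): travel of the green button, m: 0 up, 0.006 fully down, which takes about 4 N; springs back
- fail_button_top (a point): centre of the top face of the red (fail) button, on the -x half of the logging box, 52 mm above the bench; to be left alone
- fail_button (a joint): travel of the red button, m: 0 up, 0.006 fully down
- spool: loose metal solder spool, 52 mm diameter, 35 mm high, upright; origin: centre of its underside. Bystander
- tin: loose round jar with a yellow cap, 60 mm diameter, 30 mm high; origin: centre of its underside. Bystander
- driver: loose screwdriver, 150 mm long, lying on the bench along its x. Bystander
- battery: loose flat black phone battery, 90 x 45 x 6 mm; origin: centre of its underside. Bystander
- sim_case: loose small orange case, 50 x 35 x 20 mm; origin: centre of its underside. Bystander

How it is judged:
On the way, in this order (a step that is already met when the one before it is completed fails the run):
1. the fingertips touch the green patch of the white phone and the phone sinks at least 2 mm (contact force between the fingers and white_green above 1 N and value of joint white_phone above 0.002 m), for 0.05 s.
2. the fingertips are off the white phone, which has sprung back (contact force between anything else and white_green below 0.05 N and value of joint white_phone below 0.001 m), for 0.1 s.
3. the green button is pressed at least 4.5 of its 6 mm by the fingertips (value of joint pass_button above 0.0045 m and contact force between the fingers and log_box above 1 N), for 0.05 s.
At the end, for the whole second after the job is handed in: All three phones and both buttons are back at rest (within 1.5 mm), and the five loose things are at rest within 15 mm of where they began (value of joint white_phone between -0.0015 and 0.0015 m and value of joint black_phone between -0.0015 and 0.0015 m and value of joint red_phone between -0.0015 and 0.0015 m and value of joint each of pass_button, fail_button below 0.0015 m and distance of each of spool, tin, driver, battery, sim_case from where it was at the start of the episode below 0.015 m and linear speed of each of spool, tin, driver, battery, sim_case below 0.02 m/s); the robot touches nothing.
It fails at once if the white phone is pressed hard: sunk more than 8.5 of its 10 mm, or with more than 20 N (value of joint white_phone above 0.0085 m or contact force between any of the fingers, the arm and white_cradle above 20 N).
It fails at once if a phone is lifted by more than 4 mm in its cradle (value of joint any of white_phone, black_phone, red_phone below -0.004 m).
It fails at once if the black or the red phone or its cradle is touched with more than 1 N, or sinks more than 1.5 mm (contact force between any of the fingers, the arm and black_cradle above 1 N or contact force between any of the fingers, the arm and red_cradle above 1 N or value of joint any of black_phone, red_phone above 0.0015 m).
It fails at once if the yellow patch of the white phone is touched with more than 1 N, or the red button goes down more than 1.5 mm (contact force between any of the fingers, the arm and white_yellow above 1 N or value of joint fail_button above 0.0015 m).
It fails at once if a loose bystander is moved or lifted by more than 15 mm (distance of any of spool, tin, driver, battery, sim_case from where it was at the start of the episode above 0.015 m).
It also fails if it takes over 48 s, if anything falls off the work surface, if the arm or the gripper's body presses on something with over 40 N, if the wrist force passes 120 N, or if a joint passes its speed limit or range.

## Working session

There is one attempt and no reset: what is moved stays moved. The work goes in short steps, Python scripts to look and compute and a shell command to move; the robot and the scene stay as the last step left them, time stands still between calls to the robot, and variables do not carry over. Pictures are saved under pics/ and viewed, at most 10 in all, crops included, and the job is handed in when it is done.

```bash
mkdir -p pics; cat > h.py <<'E'
import numpy as np, cv2
from plant import *
def ray(f,u,v,z):
    E=np.array(f["extrinsics"]);R=E[:3,:3];C=-R.T@E[:3,3]
    d=R.T@np.array([(u-f["cx"])/f["fx"],-(v-f["cy"])/f["fy"],-1.])
    return C+d*(z-C[2])/d[2]
def cen(m):
    y,x=np.nonzero(m);return x.mean(),y.mean()
E
python3 - <<'E'
from h import *
s=get_state();print(s["clock"],s["eef_pos"],s["tcp_rot"],finger_overhang)
ims={}
for c in["scene","side"]:
    f=grab_frame(c);cv2.imwrite(f"pics/{c}0.png",f["image"][:,:,::-1])
    print(c,f["fx"],[k for k in f])
    for l,z in[("white_green",.035),("white_yellow",.035),("white_cradle",.033),("black_cradle",.033),("red_cradle",.033),("log_box",.03),("pass_button_top",.052),("fail_button_top",.052)]:
        for r in cut_out(l,c)[:3]:
            u=cen(r["mask"]);print(l,round(r["confidence"],2),np.round(u),r["mask"].sum(),np.round(r["bbox"]),np.round(ray(f,*u,z),3))
E
```

```text
0.0 [0.17270513 0.52167908 0.23839147] [[ 9.49271150e-01 -3.14458276e-01 -5.25222251e-04]
 [-3.14458704e-01 -9.49269367e-01 -1.84203041e-03]
 [ 8.06643120e-05  1.91374703e-03 -9.99998166e-01]] 0.008
scene 396.8278665826072 ['image', 'fx', 'fy', 'cx', 'cy', 'extrinsics']
white_green 0.62 [258. 265.] 529 [257. 262.  24.  30.] [ 0.777 -0.     0.035]
white_green 0.6 [451. 277.] 171 [451. 279.  15.  15.] [0.51  0.336 0.035]
white_yellow 0.65 [463. 245.] 172 [464. 244.  16.  15.] [0.423 0.315 0.035]
white_cradle 0.67 [454. 267.] 2841 [454. 268.  61.  77.] [0.484 0.327 0.033]
white_cradle 0.49 [334. 139.] 225 [336. 141.  18.  20.] [ 0.379 -0.123  0.033]
black_cradle 0.86 [346. 249.] 2631 [345. 253.  58.  71.] [0.614 0.121 0.033]
red_cradle 0.7 [302. 175.] 1960 [300. 176.  59.  59.] [ 0.53  -0.103  0.033]
log_box 0.86 [249. 135.] 1842 [249. 135.  65.  54.] [ 0.526 -0.312  0.03 ]
pass_button_top 0.46 [237. 135.] 78 [237. 135.  11.  13.] [ 0.56  -0.317  0.052]
pass_button_top 0.25 [364. 177.] 247 [373. 174.  48.  26.] [0.439 0.028 0.052]
fail_button_top 0.49 [259. 118.] 94 [259. 120.  14.  12.
[... 257 characters left out ...]
dle 0.73 [305. 289.] 159 [305. 290.  13.  12.] [ 0.476 -0.309  0.033]
black_cradle 0.59 [324. 190.] 1064 [325. 191.  56.  32.] [0.596 0.085 0.033]
black_cradle 0.22 [343. 282.] 176 [343. 284.  14.  10.] [ 0.562 -0.306  0.033]
red_cradle 0.69 [310. 239.] 1735 [309. 238.  73.  40.] [ 0.513 -0.14   0.033]
red_cradle 0.67 [305. 288.] 154 [306. 289.  15.  17.] [ 0.476 -0.307  0.033]
log_box 0.57 [324. 296.] 3086 [326. 298.  81.  50.] [ 0.514 -0.335  0.03 ]
pass_button_top 0.73 [407. 232.] 336 [407. 233.  18.  14.] [ 0.76  -0.185  0.052]
pass_button_top 0.62 [343. 282.] 136 [344. 284.  15.  10.] [ 0.558 -0.323  0.052]
fail_button_top 0.5 [305. 289.] 159 [307. 290.  15.  11.] [ 0.474 -0.326  0.052]
```

View pics/scene0.png

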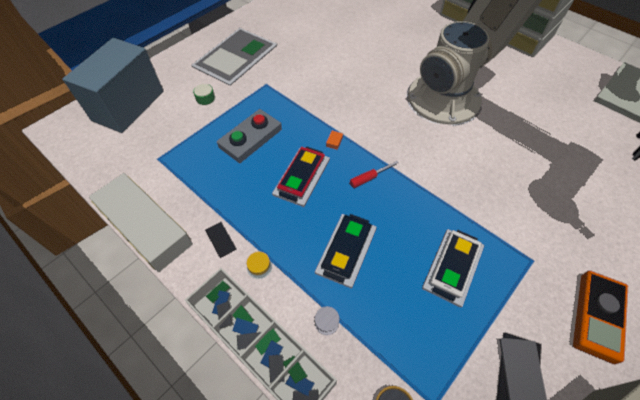

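View pics/side0.png

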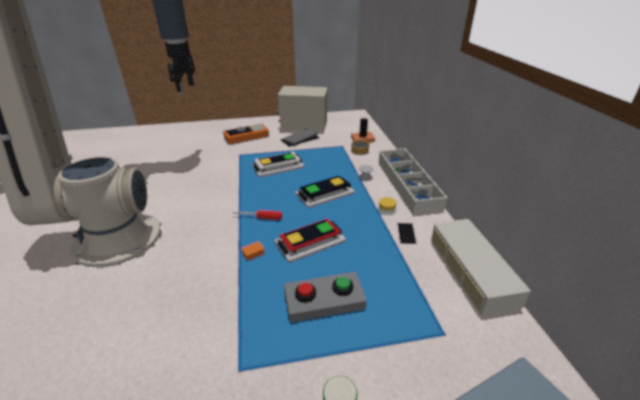

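The scene picture shows the white phone at right, with its green patch at (451,277) and yellow patch at (463,245). The logging box is top left, with the green button at (237,137) and the red one at (259,120). Both match the network results: patch spacing comes out at 89.5 mm and button spacing at 84 mm. The side view agrees, with the green button at (343,283) and the white phone at (278,162).

```bash
python3 -m creep '[[0.04,-0.02,0,0.1,0],[0.08,-0.045,-0.01,0.2,0],[0.12,-0.07,-0.02,0.3,0],[0.16,-0.09,-0.03,0.4,0],[0.2,-0.11,-0.04,0.5,0],[0.24,-0.135,-0.05,0.55,0],[0.28,-0.16,-0.06,0.55,0],[0.31,-0.18,-0.07,0.55,0]]'
python3 - <<'E'
from h import *
f=grab_frame("wrist");cv2.imwrite("pics/w1.png",f["image"][:,:,::-1])
s=get_state();print(s["clock"],s["eef_pos"],s["gripper_width"],s["contact_force"])
for l in("white_green","white_yellow"):
    for r in cut_out(l,"wrist")[:3]:
        u=cen(r["mask"]);print(l,round(r["confidence"],2),np.round(u),r["mask"].sum(),np.round(r["bbox"]),np.round(ray(f,*u,.035),4))
E
```

```text
clock: 1.7
eef_pos: [0.4849, 0.3404, 0.1688]
tcp_rot: [[0.974, 0.227, 0.0], [0.227, -0.974, -0.0], [0.0, 0.0, -1.0]]
contact_force: [0.3, 1.0, -0.2]
gripper_width: 0.001
finger_force: 0.0
1.75 [0.48720251 0.33731323 0.16658782] -0.004521943083861025 [ 3.54348292 -1.80291333 -0.00934678]
white_green 0.96 [329. 165.] 1163 [330. 166.  36.  37.] [0.5121 0.3364 0.035 ]
white_yellow 0.52 [339. 242.] 60 [338. 241.   8.   2.] [0.4384 0.3078 0.035 ]
```

View pics/w1.png

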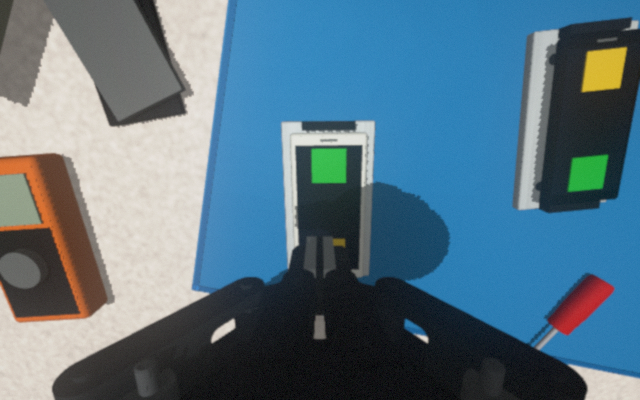

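The wrist view shows the white phone below, with the green patch at (329,165) and the shut fingertips at about (320,255) over the yellow one. The green patch measures (0.511, 0.336), which agrees with the scene camera.

```bash
python3 -m creep '[[0.028,-0.005,-0.02,0,0],[0.028,-0.005,-0.06,0,0],[0.028,-0.005,-0.09,0,0],[0.028,-0.005,-0.11,0,0],[0.028,-0.005,-0.11,0,0],[0.028,-0.005,-0.11,0,0]]'
python3 -c "
from h import *
s=get_state();print(s['clock'],s['eef_pos'],s['contact_force'])
f=grab_frame('wrist');cv2.imwrite('pics/w2.png',f['image'][:,:,::-1])"
```

```text
clock: 2.45
eef_pos: [0.5109, 0.338, 0.0603]
tcp_rot: [[0.973, 0.229, 0.001], [0.229, -0.973, 0.0], [0.001, -0.0, -1.0]]
contact_force: [0.1, -0.1, 0.1]
gripper_width: 0.002
finger_force: 0.0
2.45 [0.51089163 0.33797669 0.06028123] [ 0.07865673 -0.14550535  0.12261665]
```

View pics/w2.png

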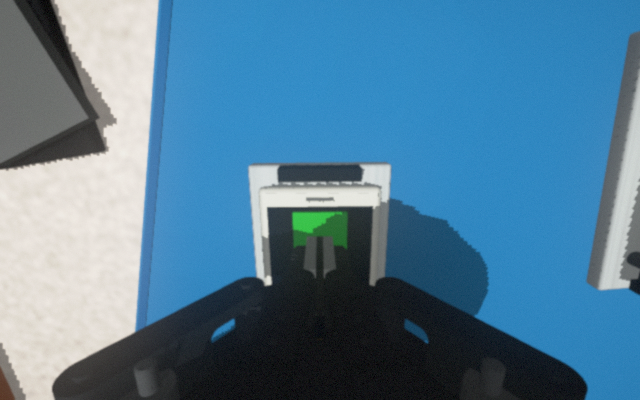

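The fingertips at about (320,250) are over the green patch, whose far edge is at row 212, and nowhere near the yellow one. Now the descent.

```bash
python3 -m creep '[[0,-0.001,-0.01,0,0],[0,-0.001,-0.014,0,0],[0,-0.001,-0.016,0,0],[0,-0.001,-0.018,0,0],[0,-0.001,-0.019,0,0],[0,-0.001,-0.019,0,0]]'
```

```text
clock: 3.1
eef_pos: [0.5109, 0.336, 0.0405]
tcp_rot: [[0.974, 0.228, -0.0], [0.228, -0.974, -0.0], [-0.0, 0.0, -1.0]]
contact_force: [-2.0, -0.4, 2.6]
gripper_width: -0.001
finger_force: 1.3
```

```bash
python3 -m creep '[[0,0,-0.001,0,0],[0,0,-0.002,0,0],[0,0,-0.002,0,0],[0,0,-0.002,0,0]]'
```

```text
clock: 3.5
eef_pos: [0.5109, 0.3361, 0.0385]
tcp_rot: [[0.974, 0.228, 0.0], [0.228, -0.974, 0.0], [0.0, 0.0, -1.0]]
contact_force: [-0.9, -0.4, 4.9]
gripper_width: 0.003
finger_force: 2.3
```

Force 4.9 N and about 4.5 mm sunk, so the touch is good. Lift off and settle, then travel.

```bash
python3 -m creep '[[0,0,0.02,0,0],[0,0,0.06,0,0],[0,0,0.1,0,0],[0,0,0.12,0,0],[0,0,0.12,0,0]]'
python3 -m creep '[[0.005,-0.04,0,0,0],[0.01,-0.085,0,0,0],[0.01,-0.13,0,0,0],[0.015,-0.175,0,0,0],[0.02,-0.22,0,0,0],[0.02,-0.265,0,0,0],[0.025,-0.31,0,0,0],[0.025,-0.355,0,0,0]]'
python3 -m creep '[[0,-0.04,0,0,0],[0,-0.085,0,0,0],[0,-0.13,0,0,0],[0,-0.17,0,0,0],[0,-0.21,0,0,0],[0,-0.24,0,0,0],[0,-0.25,0,0,0],[0,-0.25,0,0,0]]'
python3 - <<'E'
from h import *
f=grab_frame("wrist");cv2.imwrite("pics/w3.png",f["image"][:,:,::-1])
s=get_state();print(s["clock"],s["eef_pos"],s["contact_force"])
for l in("pass_button_top","fail_button_top"):
    for r in cut_out(l,"wrist")[:3]:
        u=cen(r["mask"]);print(l,round(r["confidence"],2),np.round(u),r["mask"].sum(),np.round(r["bbox"]),np.round(ray(f,*u,.052),4))
E
```

```text
clock: 4.0
eef_pos: [0.5127, 0.3376, 0.162]
tcp_rot: [[0.974, 0.228, 0.006], [0.228, -0.974, 0.005], [0.007, -0.004, -1.0]]
contact_force: [0.1, 0.3, -0.0]
gripper_width: 0.0
finger_force: 0.0
clock: 4.8
eef_pos: [0.5357, -0.0206, 0.1571]
tcp_rot: [[0.974, 0.228, -0.001], [0.228, -0.974, 0.0], [-0.001, -0.0, -1.0]]
contact_force: [1.0, 1.0, -0.6]
gripper_width: 0.001
finger_force: 0.0
clock: 5.6
eef_pos: [0.5354, -0.2698, 0.1568]
tcp_rot: [[0.974, 0.226, -0.002], [0.226, -0.974, 0.001], [-0.001, -0.001, -1.0]]
contact_force: [1.1, -0.3, -0.5]
gripper_width: 0.002
finger_force: 0.0
5.65 [ 0.53560333 -0.26874222  0.15713308] [ 0.09158251  0.51600226 -0.01561689]
pass_button_top 0.7 [382. 186.] 1084 [383. 187.  40.  38.] [ 0.5602 -0.3204  0.052 ]
pass_button_top 0.19 [363. 268.] 620 [362. 269.  31.  31.] [ 0.4814 -0.3255  0.052 ]
```

View pics/w3.png

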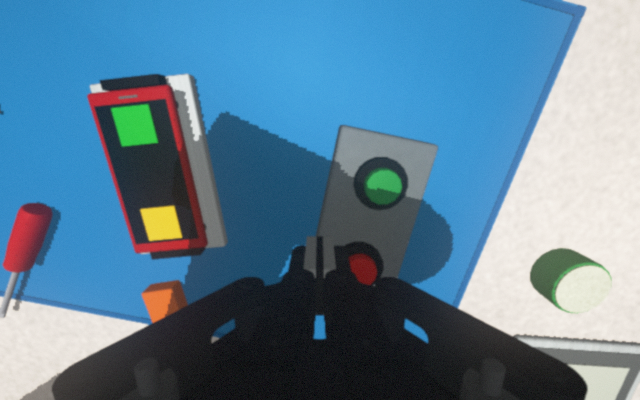

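The green button is at (383,186) in the picture and measures (0.560, -0.320), again in agreement with the scene view. The red button is partly behind the fingers at (362,266).

```bash
python3 -m creep '[[0.012,-0.03,0,0,0],[0.0245,-0.052,0,0,0],[0.0245,-0.052,-0.03,0,0],[0.0245,-0.052,-0.06,0,0],[0.0245,-0.052,-0.08,0,0],[0.0245,-0.052,-0.09,0,0],[0.0245,-0.052,-0.09,0,0],[0.0245,-0.052,-0.09,0,0]]'
python3 -c "
from h import *
f=grab_frame('wrist');cv2.imwrite('pics/w4.png',f['image'][:,:,::-1])"
```

```text
clock: 6.55
eef_pos: [0.5613, -0.3206, 0.0696]
tcp_rot: [[0.973, 0.229, 0.002], [0.229, -0.973, -0.001], [0.001, 0.001, -1.0]]
contact_force: [0.4, -0.6, 1.0]
gripper_width: -0.004
finger_force: 0.0
```

View pics/w4.png

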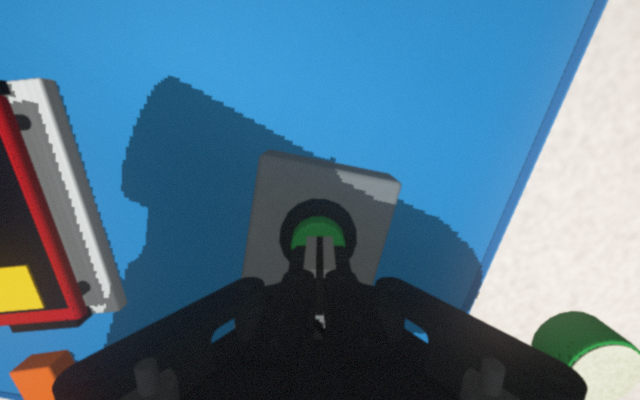

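The fingertips at (320,245) are centred on the green button at (319,232). Now press.

```bash
python3 -m creep '[[0,0,-0.006,0,0],[0,0,-0.01,0,0],[0,0,-0.012,0,0],[0,0,-0.014,0,0],[0,0,-0.015,0,0],[0,0,-0.015,0,0],[0,0,-0.015,0,0]]'
```

```text
clock: 7.3
eef_pos: [0.5609, -0.321, 0.0541]
tcp_rot: [[0.974, 0.228, 0.001], [0.228, -0.974, -0.001], [0.001, 0.001, -1.0]]
contact_force: [0.2, 1.5, 4.8]
gripper_width: 0.002
finger_force: 2.5
```

```bash
python3 -m creep '[[0,0,-0.001,0,0],[0,0,-0.001,0,0],[0,0,-0.001,0,0]]'
python3 -m creep '[[0,0,0.02,0,0],[0,0,0.06,0,0],[0,0,0.1,0,0],[0,0,0.13,0,0],[0,0,0.13,0,0],[0,0,0.13,0,0],[0,0,0.13,0,0],[0,0,0.13,0,0]]'
python3 -c "
from h import *
f=grab_frame('scene');cv2.imwrite('pics/s5.png',f['image'][:,:,::-1])"
```

```text
clock: 7.6
eef_pos: [0.5609, -0.321, 0.0541]
tcp_rot: [[0.974, 0.229, 0.002], [0.229, -0.974, -0.001], [0.001, 0.001, -1.0]]
contact_force: [-0.6, 1.8, 8.5]
gripper_width: 0.001
finger_force: 4.7
clock: 8.4
eef_pos: [0.5596, -0.3206, 0.1805]
tcp_rot: [[0.974, 0.228, -0.003], [0.228, -0.974, 0.001], [-0.003, -0.002, -1.0]]
contact_force: [0.2, -0.1, 0.7]
gripper_width: -0.0
finger_force: 0.0
```

View pics/s5.png

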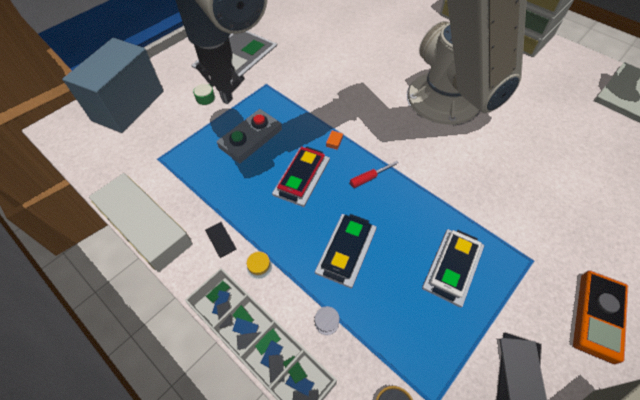

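The button bottomed out: the force rose to 8.5 N with no further travel. The arm is now clear above the box at (237,137), and everything else is where it was (driver (373,175), tin (258,263), spool (327,320)).

```bash
python3 -c "
from plant import *
print(job_done())"
```

```text
the job is handed in; nothing more can be done
None
```

The job is handed in, with no verdict returned: the green patch sank about 4.5 mm at 4.9 N and was released, the green button was pressed to its stop and let go, and the last picture shows nothing else moved.

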